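# Take the spice mill lid off its hook, twist it to pulse and hold it

### The arm

A 7-joint arm with a two-finger parallel gripper is mounted at the origin on the work surface. World frame = base frame: x ahead of the robot, y to its left, z up, the work surface at z = 0. Lengths are in m, angles in rad, forces in N, time in s.
With the tool pointing down it reaches from about 0.425 to 1.025 m from the base axis. Payload 3.6 kg.
Tool frame: the origin (TCP) lies at the very end of the fingers, on their centre line; the grasp point (between the pads) lies 19 mm behind it; z points along the fingers, y is the line along which they close (so a half turn about z gives the same grasp; the last joint's range is limited). The gripper opens to 85 mm and grips with 20 to 120 N. Pads are 22 mm wide; open, the fingers measure 114 mm over their backs; the gripper's body (76 mm by 85 mm) begins 54 mm behind the grasp point. The pads swing forward as they close: fully open they stand 13 mm farther back than shut.
Start: joints at [-1.377, 0.591, 0.048, 1.609, -0.033, 0.943, -0.034], TCP at [0.205, 0.695, 0.231] pointing down, gripper open.
Joint ranges: [-2.69, 2.69], [-0.47, 2.24], [-1.27, 1.36], [0.19, 2.51], [-1.53, 4.68], [0.08, 2.07], [-3.09, 3.09]. Speed limits (rad/s): [2.57, 2.57, 3.14, 3.14, 3.14, 3.14, 3.14].

### API

Orientations are given as a unit quaternion [w, x, y, z].
In Python, from plant import r gives the robot as it stands. The module is installed in compiled form; this text tells all that it offers.
- The arm moves only by the tool apply_moves, never from a script. Its argument "deltas" is a list of rows, each a list of 5 numbers: the shift along the world's x, y, z in units of 50 mm (1.0 is 50 mm), then the turn about the world's z in units of 8 degrees (1.0 is 8 degrees), then the closure in counts, from 0 (fully open) to 255 (shut). A call has 1 to 10 rows; each row shifts and turns the commanded pose from where the row before left it; what a row does not reach is not made up. A row lasts 1/8 s, in which the tool goes at most 62.5 mm and 10.7 degrees, less where a joint would pass 70% of its speed; a pose out of reach is approached as far as the arm can. A call is refused whole if a number of a shift passes 1 or a number of a turn 1, either way. A call with a gripper value outside its range is refused whole. The fingers move at their own pace and stop on an object; "grip_force" is the grip in N (left out, the last holds). Time passes only in rows, so rows that do not move let the fingers close. It gives the time, the measured TCP pose, the force, the opening and the grip force at its end, in the units of the state.
- r.observe(): the state, without advancing time (a new reading comes with each control period).
- r.get_image(name): name is "side" or "top" or "wrist"; returns a dict with "image" (480x640x3 uint8, red, green, blue), "range_z" (480x640 float32, m along the optical axis (not along the pixel's ray), 0 where there is no reading), "K" (3x3 intrinsics, pixels), "origin" and "orientation" of the camera in the world. Camera axes: x right, y down, z forward; pixel columns grow to the right and rows downward; lengths in m; the calibration is good to about 2 mm. A picture is of the moment at which its call begins.
- r.close_job(): hands the job in; it is judged then, once.
The state is a dict: "clock": time; "qpos": joint angles; "dq": joint speeds; "effort": joint torques, N m; "ee_pos": TCP position; "ee_rot": TCP orientation; "contact_force": force on the tool from outside, world axes, zero at the start; "ft_torque": the same for the moment, N m; "opening": finger opening in m; "grip_force": force on a finger pad.
Only numpy, scipy, OpenCV 4.12 (cv2) and the standard library are available. Lean on these libraries where they do the work, as an engineer would, in place of code of your own. Each camera call takes 0.05 s, during which the arm holds its last target. There are 200 camera calls.

### The job

Lift the spice mill's lid (dark lid with the orange handle) up and off its hook, drop it into the open mill with its lugs in the slots until it sits flush, and only then twist it clockwise, about half of the way to its lock, so that its white pointers stand in the green pulse sectors. Never turn it as far as the lock click: the mill must only pulse. Finish still gripping the lid and holding it steady there against its return spring; leave everything else hanging or standing where it is.

Things in the scene. Friction and masses are not known exactly. Their poses are not given: they have to be found in the camera images.
- mill_lid: The mill's lid, 0.15 to 0.3 kg: near-black disc, orange handle. Origin: centre of the plug's underside, z up. Grey plug 69 mm across, z 0 to 14 mm; flange 96 across, z 14 to 20; boss to z 22. It starts hung level by its handle on one of the rail's three hooks, its y axis along the rail. It fits the mill either way round (half a turn apart).
- lid_grip (a point): On the lid's axis, 50 mm above its origin, between the handle's legs: a good grip height. Stirrup handle along the lid's y: two legs 16 mm wide (x), 8 mm thick (y), outer faces 56 mm apart; crossbar 16 mm wide, z 52 to 62; window under it 30 mm high (z 22 to 52), 40 mm wide, the hook's rod passing through it along x. Grip from above across the legs' outer faces (56 mm).
- lid_lug (a point): Outer end of the lid's +y bayonet lug, 42 mm from the lid's axis, 3 mm above its origin. The two lugs (lid's +y and -y, below the handle's ends) stick out from the foot of the plug, 18 mm wide, z 0 to 6 mm; a white pointer on top of the flange marks each.
- hook_rail: Fixed steel rail: bar along its y axis, 440 mm long, 215 mm high, on two posts; origin on the counter under the bar's middle. Hooks at y = -140, 0, +140 mm point to its -x (to the robot): level rod 8 mm thick, top at z 219 mm, to x = -85 mm, then turned up to a tip at x = -96 to -100 mm, 12 mm above the rod's top. Things hang at x = -62 mm.
- hook_tip (a point): Tip of the middle hook, 12 mm above the rod. To come off any hook the lid must first rise 13 to 21 mm (more and its flange meets the rod from below), then go at least 95 mm along the rail's -x, until its flange is past the tip, before it is raised further.
- mill: Fixed spice mill: round steel housing 131 mm across, black collar, 150 mm high; red switch on its -x side. Origin: centre of its underside, z up. Marks on the collar's top rim, clockwise from each slot seen from above: white 0 degrees (the lid's pointers go in here), green sector 36 to 56 (pulse), red 80 (lock).
- mill_seat (a point): On the mill's axis, 136 mm above its underside, axes as the mill's: the lid's origin lies here when the lid is home, its flange resting on the collar's top (14 mm above this point). The round mouth is 77 mm across (4 mm play all round the plug).
- mill_slot (a point): Middle of the mill's +y slot, 42 mm from its axis, at the collar's top. Slots at the mill's +y and -y let the lugs in: 26 mm wide (4 mm play either side of a lug), open to 46 mm from the axis, in a lip 6 mm thick; below it the lugs turn clockwise under the lip with 2 mm play in height.
- pulse_ring (a joint): Turn of the mill's sprung switch ring under the lip, rad, clockwise from above, 0 at rest to 1.40. The lugs drop into its pockets with play: it trails a clockwise-turned lid by about 0.1 (0.05 to 0.15). A spring drives it back to 0 (0.10 N m at 0, 0.24 at 0.7). Sprung balls resist the lugs from about 1.0 and snap into lock at about 1.3. Pulse: 0.52 to 0.88 (green), middle 0.70.
- canister_lid: Bystander: white lid 108 mm across, steel stirrup handle of the same size, blue gasket, no lugs; hangs on another hook. Origin: centre of its underside.
- whisk: Bystander: balloon whisk 190 mm long with a black grip and wire loop, hanging on another hook. Origin: its lower end, z up.
- canister: Bystander: open white canister 100 mm across, 120 mm high, standing on the counter. Origin: centre of its underside.
- jar_red: Bystander: amber spice jar with a red cap, 50 mm across, 95 mm high. Origin: centre of its underside.
- jar_green: Bystander: amber spice jar with a green cap, 50 mm across, 95 mm high. Origin: centre of its underside.
- bowl: Bystander: steel bowl 160 mm across, 60 mm high. Origin: centre of its underside.
- spoon: Bystander: steel spoon 190 mm long lying along its x axis.
- oil: Bystander: green glass oil bottle with a yellow cap, 66 mm across, 190 mm high. Origin: centre of its underside.
Not all that is in view belongs to the job. What is shaped like the mill but purple is not meant. There is more than one size of the mill_lid; the job needs the larger.

How it is judged:
By the outcome, as a careful person would: the job done as asked, in the order asked, and still so for the second after the job is handed in, while the arm keeps its last pose, push and grip.
It also fails if it takes over 48 s, if anything falls off the work surface, if the arm or the gripper's body presses on something with over 40 N, if the wrist force passes 120 N, or if a joint passes its speed limit or range.

## Working session

There is one attempt and no reset: what is moved stays moved. The work goes in short steps, Python scripts to look and compute and a tool call to move; the robot and the scene stay as the last step left them, time stands still between calls to the robot, and variables do not carry over. Pictures are saved under pics/ and viewed, at most 10 in all, crops included, and the job is handed in when it is done.

Besides the shell and the picture viewer there is one more tool, called after "Call:" as name(argument=value, ...) on one line, values as JSON. apply_moves: Moves the arm, as the interface text tells. Its arguments: {"type":"object","properties":{"deltas":{"type":"array"},"grip_force":{"type":"number"}},"required":["deltas"]}

```bash
mkdir -p pics
cat > h.py <<'E'
import numpy as np,cv2
from plant import r
from scipy.spatial.transform import Rotation as R
def cap(n):
    d=r.get_image(n);q=np.array(d["orientation"])
    M=R.from_quat(q[[1,2,3,0]]).as_matrix() if q.shape==(4,) else q
    z=d["range_z"];K=d["K"];v,u=np.mgrid[:480,:640]
    P=np.stack([(u-K[0,2])/K[0,0]*z,(v-K[1,2])/K[1,1]*z,z],-1)@M.T+np.array(d["origin"])
    P[z==0]=np.nan
    return d["image"],P,d
def save(f,im,s=1): cv2.imwrite("pics/"+f,cv2.resize(im[:,:,::-1],None,fx=s,fy=s,interpolation=cv2.INTER_CUBIC))
E
python3 - <<'E'
from h import *
for n in("side","top"):
    im,P,d=cap(n);save(n+"0.png",im);np.savez(n+"0.npz",im=im,P=P);print(n,d["origin"],d["orientation"])
print(r.observe())
E
```

```text
side [0.69879622 0.74125307 0.76388589] [-0.0596369   0.1023064   0.88640473 -0.44750809]
top [ 0.35345155 -0.05487964  1.48356032] [ 0.03599952 -0.69843787  0.71400364 -0.03297531]
{'clock': 0.1, 'qpos': array([-1.37747178,  0.59203893,  0.04831901,  1.60969115, -0.03331028,
        0.94271429, -0.0337166 ]), 'dq': array([ 0.00052994, -0.00065727,  0.00207738, -0.00335432,  0.00267707,
       -0.00096601, -0.0011153 ]), 'effort': array([ 4.58249036e-03, -5.49991429e+01,  1.55311324e+00, -1.98822713e+01,
        9.72296577e-03,  3.80041078e-03,  3.04588909e-06]), 'ee_pos': array([0.20489363, 0.69466492, 0.23024838]), 'ee_rot': array([-8.90968091e-05,  1.42898586e-01,  9.89736807e-01, -1.01934055e-03]), 'contact_force': array([ 0.14907172, -0.52156184,  0.22797079]), 'ft_torque': array([ 0.04559232, -0.00985001,  0.00064966]), 'grip_force': 0.0, 'opening': 0.08576481729194932}
```

View pics/side0.png

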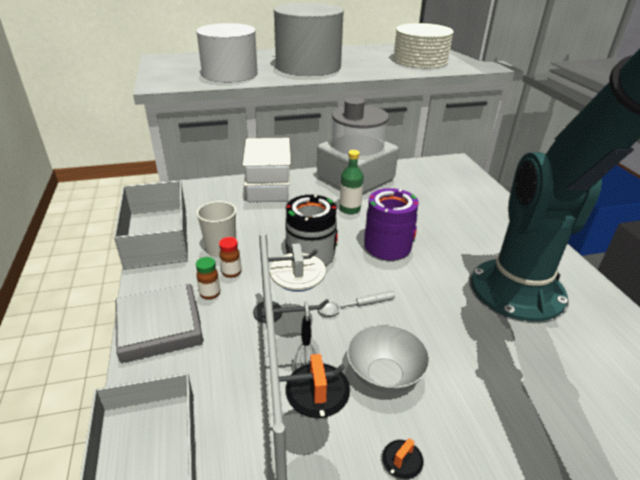

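View pics/top0.png

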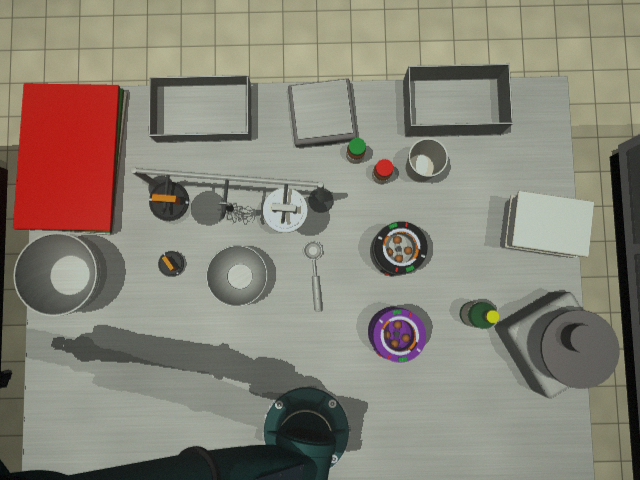

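Candidates for the lid:
- Large dark lid with orange handle on a hook, top (168,199), side (318,385). I choose this one.
- Small copy on the counter, top (172,263), side (403,458).
- White lid on a hook, top (285,210).

Candidates for the mill:
- Steel and black mill, top (402,248). I choose this one.
- Purple mill, top (398,334).

Next I measure both and check a close crop.

Run:
```python
from h import *
D={n:np.load(n+"0.npz") for n in("side","top")}
for n in D:
    im,P=D[n]["im"].astype(int),D[n]["P"]
    o=(im[...,0]>150)&(im[...,1]<im[...,0]*.7)&(im[...,1]>im[...,0]*.3)&(im[...,2]<90)
    o&=(P[...,2]>.2)&(P[...,2]<.35)
    m=np.zeros_like(o)
    if n=="top": m[180:220,130:200]=1
    else: m[345:410,300:340]=1
    o&=m; p=P[o]; t=p[p[:,2]>np.nanmax(p[:,2])-.006]
    (c,s,a)=cv2.minAreaRect((t[:,:2]*1000).astype(np.float32)); w=np.linalg.svd(t[:,:2]-t[:,:2].mean(0))[2][0]
    print(n,"handle",len(t),c,s,a,"dir",np.degrees(np.arctan2(w[1],w[0])),"z",np.percentile(p[:,2],[1,50,99]))
    m=np.zeros_like(o)
    if n=="top": m[215:282,365:437]=1
    else: m[180:270,280:342]=1
    f=m&(np.abs(P[...,2]-.15)<.008)
    p=P[f][:,:2]; c=np.median(p,0)
    e=cv2.minEnclosingCircle((p*1000).astype(np.float32));print(n,"mill",len(p),e,"z",np.median(P[f][:,2]))
    f=m&(np.abs(P[...,2]-.15)<.012)
    I=im
    col={"white":(I.min(-1)>170),"green":(I[...,1]>I[...,0]+40)&(I[...,1]>I[...,2]+40),"red":(I[...,0]>120)&(I[...,1]<60)&(I[...,2]<70)}
    c0=np.array(e[0])/1000
    for k,v in col.items():
        q=P[f&v][:,:2]-c0; q=q[(np.hypot(*q.T)>.035)]
        print(k,sorted(np.degrees(np.arctan2(q[:,1],q[:,0])).round().astype(int)))
    # rail bar
    b=(P[...,2]>.19)&(P[...,2]<.235)&(im.max(-1)-im.min(-1)<25)
    if n=="top": b[:160]=0;b[215:]=0;b[:,:130]=0;b[:,350:]=0
    else: b[:,:255]=0;b[:,290:]=0
    p=P[b][:,:2]; l=cv2.fitLine((p*1000).astype(np.float32),cv2.DIST_HUBER,0,.01,.01).ravel();print("rail",len(p),l,np.degrees(np.arctan2(l[1],l[0])))
s=D["side"]["im"];t=D["top"]["im"]
a=cv2.resize(s[320:480,270:470],(800,600)[:2] and (400,320));b=cv2.resize(s[175:275,270:395],(400,320))
c=cv2.resize(t[150:290,120:260],(400,280));d=cv2.resize(t[210:370,350:450],(400,280))
save("crop1.png",np.vstack([np.hstack([a,b]),np.hstack([c,d])]))
```

```text
side handle 355 (584.7574462890625, 314.7254638671875) (55.254638671875, 16.17659568786621) 84.37701416015625 dir 84.70592078543035 z [0.20162552 0.2284999  0.23111341]
side mill 849 ((465.228271484375, -244.32737731933594), 66.70143127441406) z 0.15009381655092646
white [np.int64(-176), np.int64(-174), np.int64(-172), np.int64(-170), np.int64(-168), np.int64(-167), np.int64(-166), np.int64(-164), np.int64(-164), np.int64(-164), np.int64(-164), np.int64(-159), np.int64(-158), np.int64(-156), np.int64(-155), np.int64(-149), np.int64(-148), np.int64(-147), np.int64(-145), np.int64(-143), np.int64(-143), np.int64(-142), np.int64(-141), np.int64(-138), np.int64(-134), np.int64(-117), np.int64(-115), np.int64(-95), np.int64(-94), np.int64(-92), np.int64(-92), np.int64(-89), np.int64(-86), np.int64(-86), np.int64(-84), np.int64(-83), np.int64(-83), np.int64(-79), np.int64(-79), np.int64(-77), np.int64(-76), np.int64(-75), np.int64(-71), np.int64(-70), np.int64(-69), np.int64(-68), np.int64(-67), np.int64(-65), np.int64(-65), np.int64(-63), np.int64(-61), np.int64(-59), np.int64(-58), np.in
[... 6099 characters left out ...]
1), np.int64(12), np.int64(14), np.int64(14), np.int64(14), np.int64(15), np.int64(15), np.int64(16), np.int64(17), np.int64(17), np.int64(17), np.int64(18), np.int64(19), np.int64(20), np.int64(20), np.int64(21), np.int64(21), np.int64(22), np.int64(23), np.int64(23), np.int64(23), np.int64(24), np.int64(25), np.int64(26), np.int64(26), np.int64(27), np.int64(27), np.int64(28), np.int64(29)]
red [np.int64(-16), np.int64(-15), np.int64(-14), np.int64(-14), np.int64(-14), np.int64(-13), np.int64(-12), np.int64(164), np.int64(164), np.int64(165), np.int64(166), np.int64(166), np.int64(167), np.int64(167), np.int64(168)]
rail 1954 [1.1556124e-01 9.9330038e-01 6.3058301e+02 2.0815091e+02] 83.364
```

View pics/crop1.png

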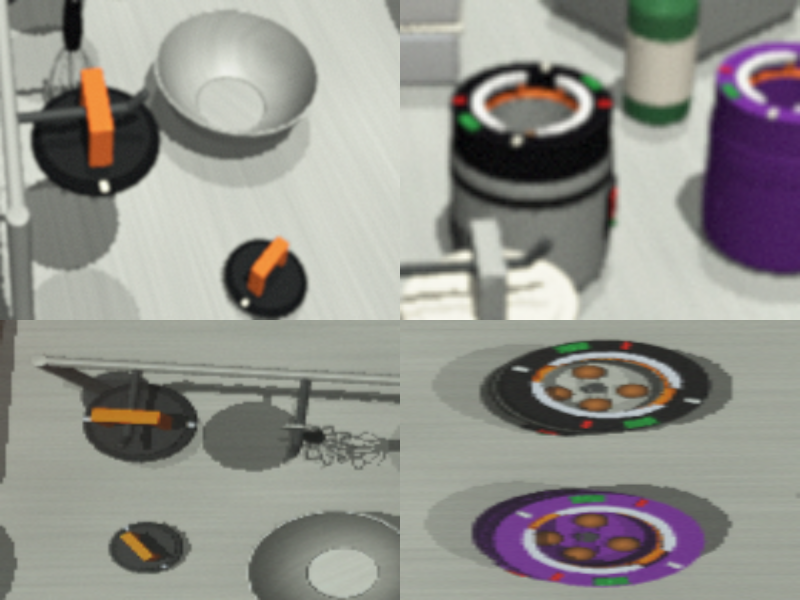

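Call:
apply_moves(deltas=[[0.2, -0.2, 1, 0.3, 0], [0.8, -0.8, 1, 0.3, 0], [0.8, -0.8, 0, 0.3, 0], [0.8, -0.8, 0, 0.3, 0], [0.8, -0.8, 0, 0.16, 0], [0.8, -0.8, 0, 0, 0], [0.8, -0.8, 0, 0, 0], [0.8, -0.8, 0, 0, 0], [0.8, -0.8, 0, 0, 0], [0.8, -0.84, 0, 0, 0]], grip_force=60)

```text
clock: 1.35
ee_pos: [0.5689, 0.329, 0.3222]
ee_rot: [-0.0, 0.048, 0.999, -0.0]
contact_force: [0.1, -0.2, 0.0]
opening: 0.0854
grip_force: 0.0
```

Call:
apply_moves(deltas=[[0.5, -0.5, 0, 0, 0], [0.2, -0.2, 0, 0, 0], [0, 0, 0, 0, 0]])

```text
clock: 1.72
ee_pos: [0.603, 0.2952, 0.3223]
ee_rot: [-0.0, 0.049, 0.999, -0.0]
contact_force: [-1.0, 1.2, -1.1]
opening: 0.0852
grip_force: 0.0
```

Run:
```python
from h import *
im,P,d=cap("wrist");save("w1.png",im);np.savez("w1.npz",im=im,P=P);s=r.observe();print(s["ee_pos"],s["ee_rot"],s["qpos"],d["origin"])
I=im.astype(int);o=(I[...,0]>130)&(I[...,1]<I[...,0]*.75)&(I[...,1]>I[...,0]*.3)&(I[...,2]<90)&(P[...,2]>.215)&(P[...,2]<.245)
p=P[o];print(len(p),np.percentile(p[:,2],[5,50,95]))
print(cv2.minAreaRect((p[:,:2]*1000).astype(np.float32)))
w=np.linalg.svd(p[:,:2]-p[:,:2].mean(0),full_matrices=False)[2][0];print(np.degrees(np.arctan2(w[1],w[0])))
```

```text
[0.60198934 0.29680205 0.32232327] [-7.80756524e-04  4.76189383e-02  9.98865186e-01  4.08695261e-04] [-0.59995364  0.44043993  0.10883748  1.648101   -0.05494123  1.05688915
  1.0011613 ] [0.52271037 0.30296171 0.46327397]
1625 [0.22613199 0.22721911 0.22828889]
((586.3040161132812, 312.94915771484375), (55.3376350402832, 15.581524848937988), 84.33386993408203)
84.33791014105945
```

Call:
apply_moves(deltas=[[-0.15, 0.16, -0.1, 0, 0], [-0.16, 0.17, -0.4, 0, 0], [0, 0, -0.5, 0, 0], [0, 0, -0.5, 0, 0], [0, 0, -0.5, 0, 0], [0, 0, -0.32, 0, 0], [0, 0, -0.2, 0, 0], [0, 0, 0, 0, 0]])

```text
clock: 2.78
ee_pos: [0.5871, 0.3122, 0.1963]
ee_rot: [-0.0, 0.048, 0.999, -0.0]
contact_force: [-0.4, -0.2, 0.2]
opening: 0.0855
grip_force: 0.0
```

Run:
```python
from h import *
im,P,d=cap("side");save("s2.png",im[260:460,220:480],3);s=r.observe();print(s["ee_pos"],s["contact_force"])
```

```text
[0.58773349 0.31223011 0.19696154] [ 0.27802098 -0.17449368 -0.29292448]
```

View pics/s2.png

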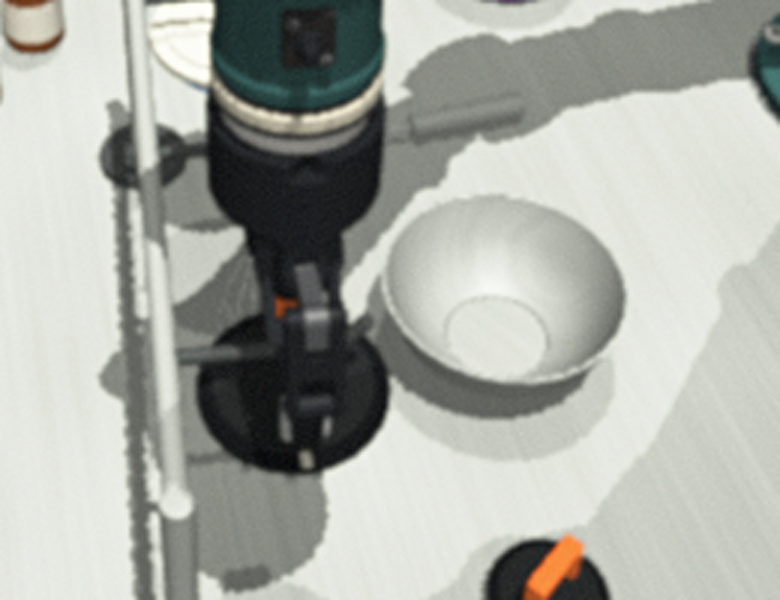

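The gripper straddles the handle: the near finger is at (310,380), over the handle leg and the pointer at (307,460), and clear of the rail. Closing now.

Call:
apply_moves(deltas=[[0, 0, 0, 0, 70], [0, 0, 0, 0, 140], [0, 0, 0, 0, 200], [0, 0, 0, 0, 200], [0, 0, 0, 0, 200], [0, 0, 0, 0, 200]], grip_force=70)

```text
clock: 3.58
ee_pos: [0.5885, 0.3117, 0.198]
ee_rot: [0.001, 0.049, 0.999, 0.0]
contact_force: [-0.3, -1.0, 7.1]
opening: 0.0549
grip_force: 74.0
```

Call:
apply_moves(deltas=[[0, 0, 0.1, 0, 200], [0, 0, 0.12, 0, 200], [0, 0, 0.12, 0, 200], [0, 0, 0, 0, 200]])

```text
clock: 4.08
ee_pos: [0.588, 0.312, 0.2142]
ee_rot: [0.0, 0.048, 0.999, 0.0]
contact_force: [0.1, -0.6, -2.7]
opening: 0.055
grip_force: 74.1
```

Run:
```python
from h import *
im,P,d=cap("side");save("s3.png",im[260:460,220:480],3);s=r.observe();print(s["ee_pos"],s["contact_force"],s["ft_torque"],s["opening"])
```

```text
[0.58776162 0.31186581 0.21386393] [-0.73883896  0.27544222 -3.15144099] [-0.02141193 -0.02306933 -0.01240689] 0.05441668583392956
```

View pics/s3.png

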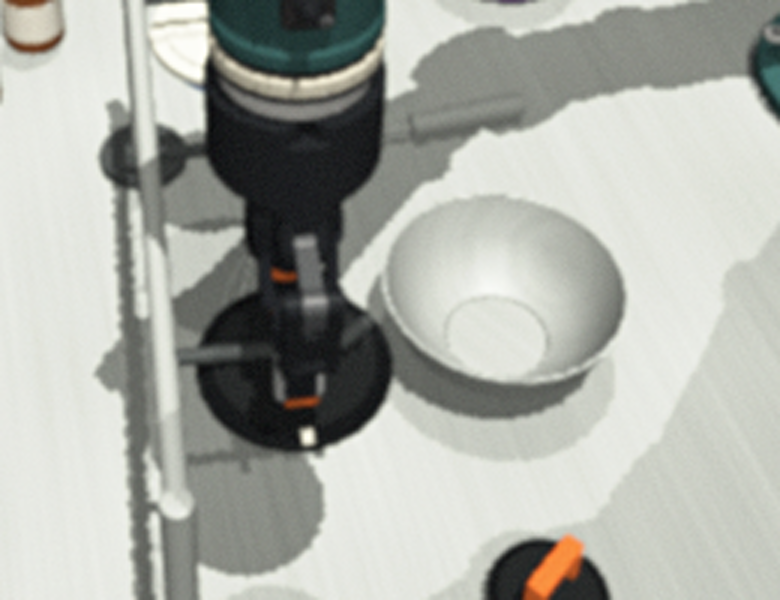

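Call:
apply_moves(deltas=[[-0.2, 0.02, 0, 0, 200], [-0.3, 0.03, 0, 0, 200], [-0.3, 0.03, 0, 0, 200], [-0.3, 0.03, 0, 0, 200], [-0.3, 0.03, 0, 0, 200], [-0.3, 0.03, 0, 0, 200], [-0.3, 0.03, 0, 0, 200], [-0.3, 0.03, 0, 0, 200], [0, 0, 0, 0, 200]])

```text
clock: 5.25
ee_pos: [0.471, 0.3237, 0.2136]
ee_rot: [-0.001, 0.047, 0.999, -0.0]
contact_force: [0.2, 0.2, -3.0]
opening: 0.0545
grip_force: 74.1
```

Run:
```python
from h import *
im,P,d=cap("side");save("s4.png",im[240:460,220:480],3);s=r.observe();print(s["ee_pos"],s["contact_force"],s["ft_torque"],s["opening"])
```

```text
[0.47232153 0.32350826 0.21378736] [-0.33466458  0.444733   -2.63753862] [ 0.03101802 -0.02530815  0.02437425] 0.05473473793625896
```

View pics/s4.png

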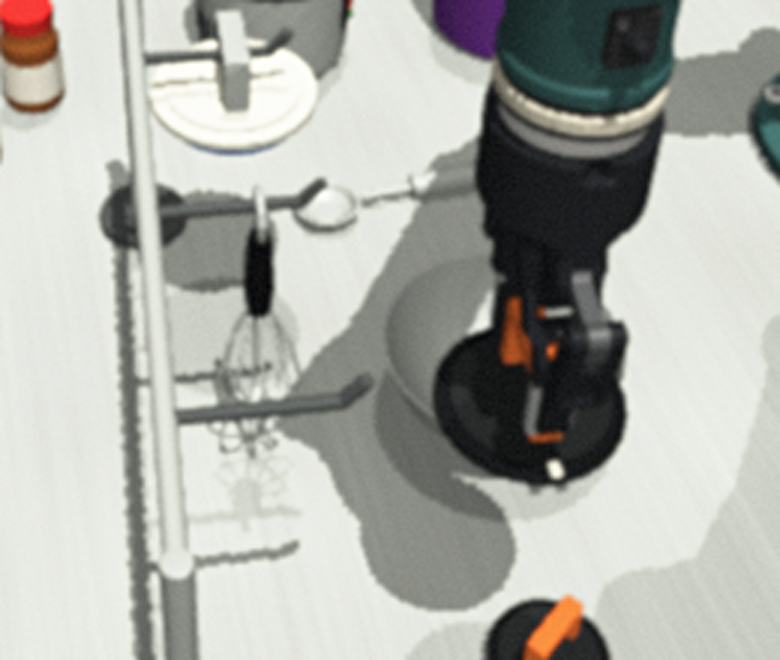

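Call:
apply_moves(deltas=[[0, 0, 0.5, 0, 200], [0, 0, 0.9, 0, 200], [0, -0.5, 0.5, 0, 200], [0, -0.8, 0, -0.3, 200], [0, -0.9, 0, -0.3, 200], [0, -0.9, 0, -0.3, 200], [0, -0.9, 0, -0.3, 200], [0.1, -0.9, 0, -0.3, 200], [0.2, -0.9, 0, -0.3, 200], [0.2, -0.9, 0, -0.3, 200]])

```text
clock: 6.55
ee_pos: [0.4986, -0.0138, 0.3091]
ee_rot: [0.001, 0.195, 0.981, 0.0]
contact_force: [-0.5, 0.9, -3.2]
opening: 0.0552
grip_force: 74.8
```

Call:
apply_moves(deltas=[[0.3, -0.9, 0, -0.25, 200], [0.3, -0.9, 0, 0, 200], [0.3, -0.9, 0, 0, 200], [0.3, -0.9, 0, 0, 200], [0.2, -0.9, 0, 0, 200], [0.2, -0.8, 0, 0, 200], [0, -0.2, 0, 0, 200], [0, 0, 0, 0, 200], [0, 0, 0, 0, 200]])

```text
clock: 7.68
ee_pos: [0.5779, -0.2848, 0.3084]
ee_rot: [-0.0, 0.21, 0.978, 0.001]
contact_force: [-0.8, 0.5, -2.4]
opening: 0.0552
grip_force: 74.8
```

Run:
```python
from h import *
im,P,d=cap("wrist");save("w5.png",im);np.savez("w5.npz",im=im,P=P);s=r.observe();print(s["ee_pos"],s["ee_rot"],s["contact_force"],s["qpos"],d["origin"])
im,P,d=cap("top");np.savez("t5.npz",im=im,P=P)
```

```text
[ 0.57796358 -0.2846227   0.30851654] [-2.52168052e-04  2.09721843e-01  9.77760789e-01  7.24095068e-04] [ 0.82721097  0.21951126 -2.89636188] [ 0.11267509  0.43422431  0.39155531  1.73453408 -0.19208892  1.01135814
  1.72226585] [ 0.50433411 -0.25162074  0.44944249]
```

View pics/w5.png

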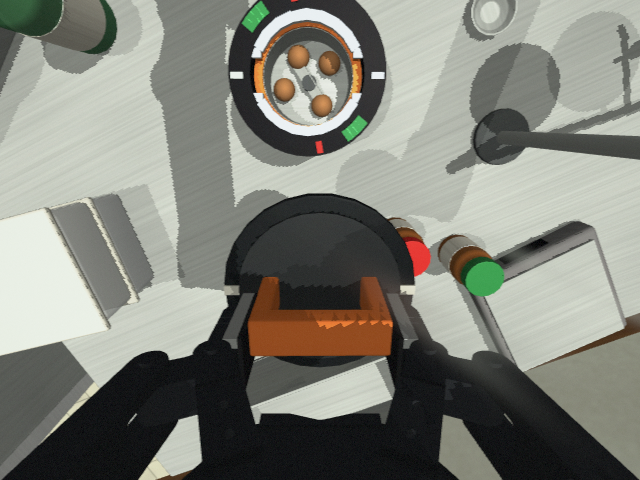

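The mill is at (307,75) with white marks at (237,75) and (378,75). The lid's pointers are at (232,290) and (405,290). I'll measure both from this frame.

Run:
```python
from h import *
D=np.load("w5.npz");im,P=D["im"].astype(int),D["P"]
m=np.zeros(im.shape[:2],bool);m[:165,222:395]=1
f=m&(abs(P[...,2]-.15)<.006)
p=P[f];print("z",np.median(p[:,2]));h=cv2.convexHull((p[:,:2]*1e3).astype(np.float32))[:,0];
from scipy.optimize import least_squares as L
fit=lambda q:L(lambda a:np.hypot(q[:,0]-a[0],q[:,1]-a[1])-a[2],[*q.mean(0),.05],loss="soft_l1",f_scale=.001).x
print("collar outer",fit(h/1e3))
W=f&(im.min(-1)>170)
for (a,b) in((228,246),(368,390)):
    w=W.copy();w[:,:a]=0;w[:,b:]=0;w[:60]=0;w[90:]=0;q=P[w];print("mark",len(q),q.mean(0))
z=P[...,2];l=np.zeros_like(m);l[185:310,215:425]=1
# lid flange: depth near z of lid top
fl=l&(z>.27)&(z<.32);print("flange z pct",np.percentile(z[fl],[5,25,50,75,95]))
z0=np.median(z[l&(z>.27)&(z<.32)&(im.max(-1)<70)])
q=P[l&(abs(z-z0)<.004)&(im.max(-1)<90)][:,:2]
hh=cv2.convexHull((q*1e3).astype(np.float32))[:,0]/1e3
print(z0,"hull",hh.round(4).tolist())
for (a,b) in((222,242),(398,415)):
    w=l&(im.min(-1)>150)&(abs(z-z0)<.006);w[:,:a]=0;w[:,b:]=0;w[:280]=0;w[298:]=0;qq=P[w];print("ptr",len(qq),qq.mean(0) if len(qq) else 0)
```

```text
z 0.14838157448997058
collar outer [ 0.46680373 -0.24609108  0.06330908]
mark 86 [ 0.44365618 -0.29730101  0.14924968]
mark 82 [ 0.49024775 -0.19427923  0.14928268]
flange z pct [0.29478354 0.29615703 0.29725292 0.29785552 0.30641085]
0.29719957495732396 hull [[0.6035000085830688, -0.24549999833106995], [0.6003000140190125, -0.243599995970726], [0.5935999751091003, -0.2402999997138977], [0.5900999903678894, -0.23899999260902405], [0.5885999798774719, -0.23839999735355377], [0.5878999829292297, -0.23829999566078186], [0.5831999778747559, -0.2371000051498413], [0.5807999968528748, -0.23690000176429749], [0.5791000127792358, -0.23680000007152557], [0.5745999813079834, -0.23669999837875366], [0.5716000199317932, -0.23680000007152557], [0.5703999996185303, -0.23690000176429749], [0.5690000057220459, -0.2370000034570694], [0.5629000067710876, -0.23839999735355377], [0.5602999925613403, -0.23909999430179596], [0.5587000250816345, -0.23970000445842743], [0.5577999949455261, -0.24009999632835388], [0.5534999966621399, -0.24210000038146973], [0.5501999855041504, -0.24379999935626984], [0.54949
[... 722 characters left out ...]
75], [0.5292999744415283, -0.29440000653266907], [0.5307999849319458, -0.29980000853538513], [0.5315999984741211, -0.3018999993801117], [0.5329999923706055, -0.304500013589859], [0.5372999906539917, -0.3124000132083893], [0.5439000129699707, -0.3192000091075897], [0.5446000099182129, -0.3197999894618988], [0.5533000230789185, -0.32600000500679016], [0.5630000233650208, -0.3294999897480011], [0.5651999711990356, -0.33009999990463257], [0.579200029373169, -0.3034999966621399], [0.5799000263214111, -0.3021000027656555], [0.5910999774932861, -0.27709999680519104], [0.5942000150680542, -0.2700999975204468]]
ptr 49 [ 0.55737838 -0.32558034  0.29703957]
ptr 110 [ 0.59406596 -0.24390083  0.29627314]
```

Call:
apply_moves(deltas=[[-0.3, 0.1, 0, 0, 200], [-0.6, 0.2, 0, 0, 200], [-0.6, 0.2, 0, 0, 200], [-0.48, 0.2, 0, 0, 200], [-0.2, 0.07, -0.3, 0, 200], [0, 0, -0.6, 0, 200], [0, 0, -0.6, 0, 200], [0, 0, -0.5, 0, 200], [0, 0, -0.3, 0, 200], [0, 0, 0, 0, 200]])

```text
clock: 9.02
ee_pos: [0.4677, -0.2476, 0.1932]
ee_rot: [-0.001, 0.211, 0.978, 0.0]
contact_force: [-1.2, 0.5, -2.9]
opening: 0.0547
grip_force: 74.9
```

Run:
```python
from h import *
s=r.observe();print(s["ee_pos"],s["ee_rot"],s["contact_force"],s["ft_torque"],s["qpos"])
im,P,d=cap("wrist");save("w6.png",im);np.savez("w6.npz",im=im,P=P)
```

```text
[ 0.46774975 -0.24758307  0.19319954] [-9.98876868e-04  2.10787811e-01  9.77531296e-01  2.57717357e-04] [-1.19229086  0.53354033 -2.92475016] [ 0.01458868 -0.02055123  0.01054154] [ 0.13178327  0.42037933  0.35634497  2.09254354 -0.23206304  0.66757016
  1.78919908]
```

View pics/w6.png

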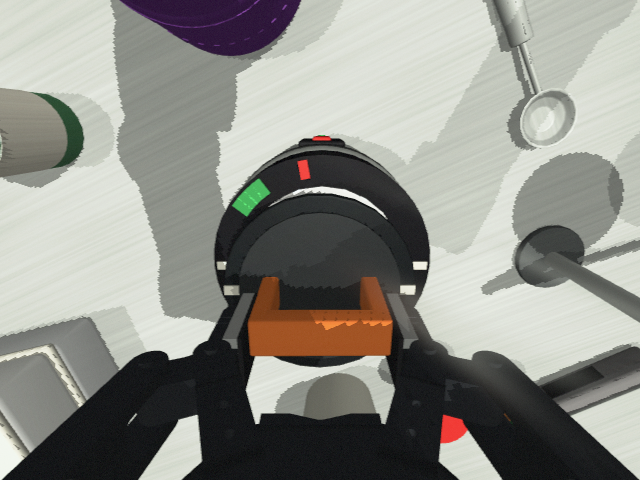

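Both pointer pairs line up with the marks: pointers (232,290) and (405,290), marks (221,265) and (420,265). There's about a 1.5 mm offset to trim, then I lower gently.

Call:
apply_moves(deltas=[[0.03, 0.035, 0, 0, 200], [0, 0, -0.1, 0, 200], [0, 0, -0.1, 0, 200], [0, 0, -0.1, 0, 200], [0, 0, -0.05, 0, 200], [0, 0, 0, 0, 200]])

```text
clock: 9.82
ee_pos: [0.47, -0.2464, 0.1759]
ee_rot: [-0.0, 0.211, 0.978, 0.0]
contact_force: [-0.1, 1.1, -2.7]
opening: 0.055
grip_force: 74.9
```

Call:
apply_moves(deltas=[[0, 0, -0.06, 0, 200], [0, 0, -0.06, 0, 200], [0, 0, -0.04, 0, 200], [0, 0, 0, 0, 200], [0, 0, 0, 0, 200]])

```text
clock: 10.45
ee_pos: [0.4702, -0.2465, 0.1682]
ee_rot: [0.0, 0.211, 0.978, -0.0]
contact_force: [-0.3, -0.5, -3.1]
opening: 0.0548
grip_force: 74.9
```

Call:
apply_moves(deltas=[[0, 0, -0.02, 0, 200], [0, 0, -0.02, 0, 200], [0, 0, -0.02, 0, 200], [0, 0, 0, 0, 200]])

```text
clock: 10.95
ee_pos: [0.4703, -0.2467, 0.1673]
ee_rot: [0.0, 0.211, 0.977, 0.001]
contact_force: [-4.8, 0.7, 15.1]
opening: 0.055
grip_force: 76.7
```

Run:
```python
from h import *
s=r.observe();print(s["ee_pos"],s["contact_force"],s["ft_torque"])
im,P,d=cap("side");p=P[150:260,270:350];c=np.array([.467,-.246])
for i,n in((im,"x"),):pass
D=np.hypot(P[...,0]-c[0],P[...,1]-c[1]);z=P[...,2];dark=im.max(-1)<90
for lo,hi in((.036,.046),(.052,.063)):
    q=z[(D>lo)&(D<hi)&(z>.12)&(z<.20)&dark];print(lo,len(q),np.percentile(q,[25,50,75,90]))
im,P,d=cap("wrist");save("w7.png",im[120:380,160:480],2)
```

```text
[ 0.47032935 -0.24665048  0.16733989] [-4.77878121  0.66332017 15.08240715] [1.04279938 0.60432684 0.17866933]
0.036 246 [0.1564636  0.15778521 0.16036841 0.19033571]
0.052 390 [0.13542746 0.14852153 0.15044497 0.15136862]
```

View pics/w7.png

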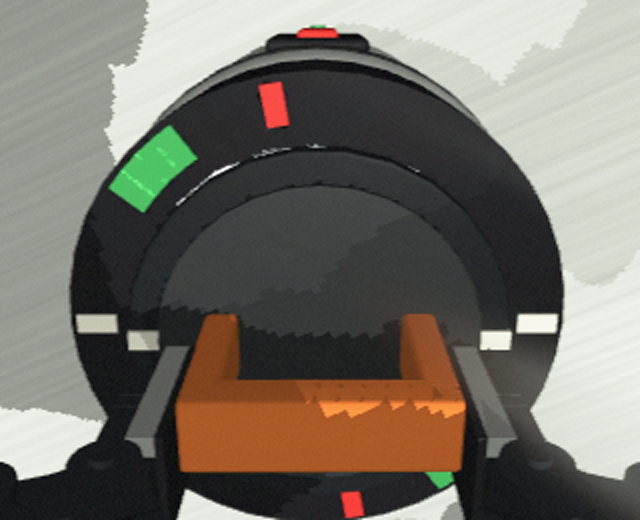

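Contact is at home height, but the lid sits about 3 mm off towards +x: pointers at row 341, marks at row 323, of which parallax explains only about 7 px. I'll ease up slightly, recentre and press lightly.

Call:
apply_moves(deltas=[[0, 0, 0.06, 0, 200], [-0.025, 0.01, 0, 0, 200], [-0.025, 0.01, 0, 0, 200], [0, 0, 0, 0, 200]])

```text
clock: 11.55
ee_pos: [0.4673, -0.2452, 0.1678]
ee_rot: [-0.0, 0.211, 0.978, 0.0]
contact_force: [0.4, 0.3, -3.1]
opening: 0.0547
grip_force: 74.8
```

Call:
apply_moves(deltas=[[0, 0, -0.02, 0, 200], [0, 0, -0.02, 0, 200], [0, 0, -0.02, 0, 200], [0, 0, 0, 0, 200]])

```text
clock: 12.05
ee_pos: [0.4674, -0.2454, 0.1673]
ee_rot: [-0.0, 0.211, 0.977, 0.001]
contact_force: [-5.1, 1.9, 18.3]
opening: 0.0549
grip_force: 77.0
```

```bash
cat > chk.py <<'E'
from h import *
s=r.observe();print(s["clock"],s["ee_pos"],s["ee_rot"],s["contact_force"],s["ft_torque"],s["opening"],s["qpos"][6])
im,P,d=cap("wrist");save("wc%d.png"%(s["clock"]*100),im[120:380,160:480],2)
np.savez("wc.npz",im=im,P=P)
b=(im.min(-1)>140).astype(np.uint8)
z=P[...,2]
for nm,zm in(("collar",(z>.145)&(z<.1535)),("flange",(z>.1535)&(z<.162))):
    m=(b>0)&zm&(np.hypot(P[...,0]-.467,P[...,1]+.246)<.07)&(np.hypot(P[...,0]-.467,P[...,1]+.246)>.038)
    n,_,st,ce=cv2.connectedComponentsWithStats(m.astype(np.uint8))
    for i in range(1,n):
        if st[i,4]>15:
            q=P[_==i].mean(0);print(nm,st[i,4],ce[i].round(),q.round(4),"ang",np.degrees(np.arctan2(q[1]+.246,q[0]-.467)).round(1))
E
python3 chk.py
```

```text
12.05 [ 0.46741035 -0.24543636  0.16731847] [-1.61975214e-04  2.11098912e-01  9.77464222e-01  9.57828695e-04] [-5.0813605   1.93024092 18.285092  ] [1.11317743 0.79246519 0.17614874] 0.05487576257697763 1.8103976484434516
collar 172 [209. 287.] [ 0.4433 -0.2972  0.1494] ang -114.8
collar 179 [428. 287.] [ 0.4902 -0.1944  0.1493] ang 65.8
flange 118 [231. 290.] [ 0.4474 -0.2848  0.1559] ang -116.9
flange 118 [408. 290.] [ 0.4836 -0.2046  0.1555] ang 68.1
```

The lid is flush: flange 6.3 mm above the collar, centred within 1.6 mm, lid angle 65.7° against slot 65.7°. Now I ease the push and start the clockwise twist.

Call:
apply_moves(deltas=[[0.016, -0.034, 0.035, 0, 200], [0, 0, 0, 0, 200], [0, 0, 0, -0.4, 200], [0, 0, 0, -0.4, 200], [0, 0, 0, -0.4, 200], [0, 0, 0, -0.4, 200], [0, 0, 0, 0, 200], [0, 0, 0, 0, 200]], grip_force=90)

```text
clock: 13.1
ee_pos: [0.4687, -0.2467, 0.1676]
ee_rot: [-0.0, 0.318, 0.948, 0.001]
contact_force: [-3.0, 1.8, 7.7]
opening: 0.0547
grip_force: 96.2
```

```bash
python3 chk.py
```

```text
13.1 [ 0.4687029  -0.24667581  0.16756394] [-1.58913103e-04  3.18107584e-01  9.48054452e-01  5.44443887e-04] [-2.98394845  1.8451783   7.68840615] [0.80781427 0.29516997 0.15884717] 0.05470132700034348 1.640574717554666
collar 192 [428. 262.] [ 0.4901 -0.1943  0.1493] ang 65.9
collar 151 [214. 305.] [ 0.4434 -0.2973  0.1492] ang -114.7
flange 147 [407. 289.] [ 0.4934 -0.2104  0.1555] ang 53.4
flange 124 [231. 290.] [ 0.4405 -0.2802  0.1561] ang -127.7
```

Call:
apply_moves(deltas=[[0, 0, 0, -0.4, 200], [0, 0, 0, -0.4, 200], [0, 0, 0, -0.4, 200], [0, 0, 0, -0.4, 200], [0, 0, 0, -0.4, 200], [0, 0, 0, -0.4, 200], [0, 0, 0, -0.4, 200], [0, 0, 0, -0.4, 200], [0, 0, 0, 0, 200], [0, 0, 0, 0, 200]])

```text
clock: 14.4
ee_pos: [0.4688, -0.2473, 0.1676]
ee_rot: [0.0, 0.52, 0.854, 0.0]
contact_force: [-3.3, 2.0, 7.2]
opening: 0.0546
grip_force: 96.1
```

```bash
python3 chk.py
```

```text
14.4 [ 0.468786   -0.24731038  0.16759759] [1.68156698e-04 5.20030444e-01 8.54147700e-01 1.24387357e-04] [-3.26102846  1.96938124  7.23805217] [0.47216802 0.18538941 0.31526936] 0.05464130253190549 1.302592092662999
collar 222 [408. 219.] [ 0.4901 -0.1943  0.1493] ang 65.9
flange 145 [407. 289.] [ 0.507  -0.2248  0.1554] ang 27.9
flange 126 [232. 290.] [ 0.4295 -0.2649  0.1562] ang -153.3
```

Call:
apply_moves(deltas=[[0, 0, 0, -0.3, 200], [0, 0, 0, -0.3, 200], [0, 0, 0, -0.33, 200], [0, 0, 0, 0, 200], [0, 0, 0, 0, 200], [0, 0, 0, 0, 200], [0, 0, 0, 0, 200]])

```text
clock: 15.32
ee_pos: [0.4688, -0.2475, 0.1676]
ee_rot: [0.0, 0.574, 0.819, 0.0]
contact_force: [-3.0, 1.2, 6.2]
opening: 0.0545
grip_force: 96.2
```

```bash
python3 chk.py; ls pics/wc*
```

```text
15.325 [ 0.46875375 -0.24748609  0.16762165] [2.63882701e-04 5.74169839e-01 8.18736176e-01 1.27991958e-05] [-2.97445667  1.2136129   6.20730075] [0.42425312 0.27203015 0.37573132] 0.05445073429809211 1.205071462728231
collar 228 [398. 208.] [ 0.4901 -0.1943  0.1493] ang 65.9
flange 145 [407. 289.] [ 0.5095 -0.23    0.1555] ang 20.6
flange 121 [232. 290.] [ 0.4275 -0.2597  0.1561] ang -160.8
pics/wc1205.png
pics/wc1310.png
pics/wc1440.png
pics/wc1532.png
```

View pics/wc1532.png

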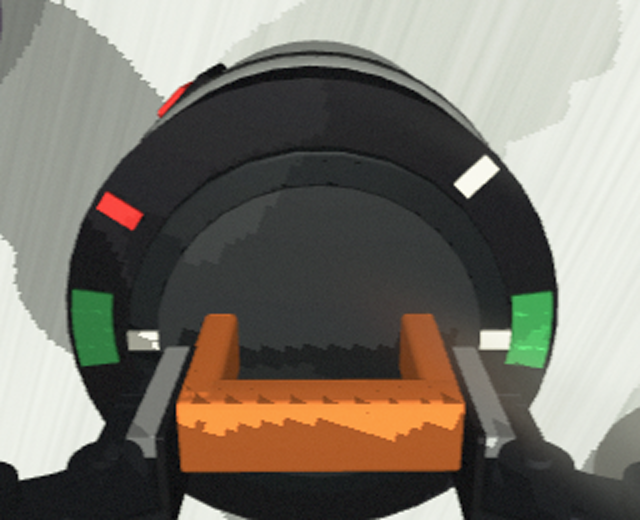

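The white pointers at (143,341) and (494,341) stand beside the middle of the green sectors at (95,328) and (532,330). The lid is flush and gripped, so I'm handing in.

```bash
python3 -c "
from plant import r
print(r.close_job())"
```

```text
the job is handed in; nothing more can be done
None
```

The large lid is off its hook, seated flush in the steel and black mill and turned about 46° clockwise, with its pointers in the green pulse sectors and well short of the lock; the gripper still holds it there and the job is handed in at about 15 s of the 48 s allowed.

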